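# Sort the pegged motors into the reject box

## Task

Two of the clockwork motors on the bench have a wooden clothes-peg clipped to one end: those are the rejects. Set both down, without dropping them, side by side in the low open plywood box, each standing upright on the box's floor as it stands on the bench now, and leave the good motors and everything else where they are.

Things in the scene. Friction and masses are not known exactly. Their poses are not given: they have to be found in the camera images.
- reject_1: clockwork motor, 54 x 36 x 40 mm: two upright steel side plates (outer faces 36 mm apart across y) with brass gears between; 110 to 200 g. Origin: centre of its underside, on the bench; z up; x along the plates; graspable across y (36 mm). MARKED REJECT: a small wooden clothes-peg, two splayed legs, 12 mm high at 16 to 28 mm above the underside, is fixed in its +x end and sticks out to 76 mm from the origin along +x (29 mm wide at its tail).
- reject_2: clockwork motor, 54 x 36 x 40 mm: two upright steel side plates (outer faces 36 mm apart across y) with brass gears between; 110 to 200 g. Origin: centre of its underside, on the bench; z up; x along the plates; graspable across y (36 mm). MARKED REJECT: a small wooden clothes-peg, two splayed legs, 12 mm high at 16 to 28 mm above the underside, is fixed in its +x end and sticks out to 76 mm from the origin along +x (29 mm wide at its tail).
- good_1: clockwork motor, 54 x 36 x 40 mm: two upright steel side plates (outer faces 36 mm apart across y) with brass gears between; 110 to 200 g. Origin: centre of its underside, on the bench; z up; x along the plates; graspable across y (36 mm). Good: nothing clipped on.
- good_2: clockwork motor, 54 x 36 x 40 mm: two upright steel side plates (outer faces 36 mm apart across y) with brass gears between; 110 to 200 g. Origin: centre of its underside, on the bench; z up; x along the plates; graspable across y (36 mm). Good: nothing clipped on.
- good_3: clockwork motor, 54 x 36 x 40 mm: two upright steel side plates (outer faces 36 mm apart across y) with brass gears between; 110 to 200 g. Origin: centre of its underside, on the bench; z up; x along the plates; graspable across y (36 mm). Good: its brass winding key (not a mark) sticks out of the +x end to 76 mm from the origin, its flat two-lobed bow 44 mm wide.
- reject_box: low open plywood box, fixed to the bench, 280 (x) x 190 (y) x 40 mm high outside, walls and floor 6 mm thick, inside 268 x 178 mm. Origin: centre of its underside, on the bench, so the inner floor is 6 mm above it; x along its long side. It may stand on the left or on the right of the bench.
- top: blue tin spinning top in a cork ring, 56 mm across, 64 mm high, bystander among the motors. Origin: centre of its underside.
- locomotive: red tin toy locomotive, 150 long (x) x 64 wide x 88 mm high, bystander on the other side from the reject box. Origin: centre of its underside.
- spare_peg: loose wooden clothes-peg 60 x 29 x 12 mm lying on the bench beyond the motors, clipped to nothing, bystander. Origin: underside centre.
- brass_key: loose brass winding key, 47 x 44 x 6 mm, lying on the bench beyond the motors, bystander. Origin: underside centre.
- screwdriver: screwdriver 170 mm long lying on the bench beyond the motors, bystander. Origin: near its middle.
Mind the look-alikes: they are no part of the job. Leave any green or red look-alike of the reject_2 alone. What is shaped like the reject_1 but green or orange is not meant.

How it is judged:
By the outcome, as a careful person would: the job done as asked, in the order asked, and still so for the second after the job is handed in, with the robot touching nothing.
It also fails if it takes over 64 s, if anything falls off the work surface, if the arm or the gripper's body presses on something with over 40 N, if the wrist force passes 120 N, or if a joint passes its speed limit or range.

## Robot

A 6-joint arm with a two-finger parallel gripper is mounted at the origin on the work surface. World frame = base frame: x ahead of the robot, y to its left, z up, the work surface at z = 0. Lengths are in m, angles in rad, forces in N, time in s.
With the tool pointing down it reaches from about 0.375 to 0.975 m from the base axis. Payload 3.8 kg.
Tool frame: the origin (TCP) lies midway between the tips of the shut fingers; the grasp point (between the pads) lies 19 mm behind it; z points along the fingers, y is the line along which they close (so a half turn about z gives the same grasp; the last joint's range is limited). The gripper opens to 85 mm and grips with 20 to 120 N. Pads are 22 mm wide; open, the fingers measure 114 mm over their backs; the gripper's body (76 mm by 85 mm) begins 54 mm behind the grasp point. The pads swing forward as they close: fully open they stand 13 mm farther back than shut.
Start: joints at [1.099, 0.264, 1.604, -0, 1.274, -0.037], TCP at [0.284, 0.612, 0.231] pointing down, gripper open.
Joint ranges: [-2.63, 2.63], [-0.94, 2.18], [0.31, 2.57], [-1.31, 4.45], [0, 2.66], [-2.55, 2.55]. Speed limits (rad/s): [2.57, 2.57, 3.14, 3.14, 3.14, 3.14].

## Interface

Orientations are given as a rotation vector (axis times angle).
In Python, from workcell import bot, imaging gives the robot as it stands.
- The arm moves only by the tool step_arm, never from a script. Its argument "series" is a list of rows, each an object of numbers: "grip": the closure, from -1 (fully open) to 1 (shut); "x", "y", "z": the shift along the tool's x, y, z normalised to -1 to 1, where 1 is 500 mm; "ax", "ay", "az": the turn, a rotation vector about the tool's x, y, z normalised to -1 to 1, where 1 is 30 degrees. A call has 1 to 12 rows; each row is the pose to reach, as a shift and turn from the pose commanded when the call began, along the tool's axes at that moment; what a row does not reach only later rows make up. A row lasts 1/10 s, in which the tool goes at most 50 mm and 8.59 degrees, less where a joint would pass 70% of its speed; a pose out of reach is approached as far as the arm can. A call with a number of a shift or a turn outside -1 to 1 is refused whole. A call with a gripper value outside its range is refused whole. The fingers move at their own pace and stop on an object; "force" is the grip in N (left out, the last holds). Time passes only in rows, so rows that repeat a pose let the fingers close. It gives the time, the measured TCP pose, the force, the opening and the grip force at its end, in the units of the state.
- bot.read_state(): the state, without advancing time (a new reading comes with each control period).
- imaging.read_camera(name): name is "scene" or "top"; returns a dict with "img" (480x640x3 uint8, red, green, blue), "fx", "fy", "cx", "cy" (pixels), "R" (3x3) and "t" (3): a world point X has camera coordinates R X + t. Camera axes: x right, y down, z forward; pixel columns grow to the right and rows downward; lengths in m; the calibration is good to about 2 mm. A picture is of the moment at which its call begins. There is no depth.
- bot.finish_job(): hands the job in; it is judged then, once.
The state is a dict: "time": time; "q": joint angles; "joint_vel": joint speeds; "joint_torque": joint torques, N m; "tool_pos": TCP position; "tcp_rot": TCP orientation; "wrist_force": force on the tool from outside, world axes, zero at the start; "torque": the same for the moment, N m; "width": opening from 0.0 (shut) to 1.0 (fully open); "grip_force": force on a finger pad.
Only numpy, scipy, OpenCV 4.12 (cv2) and the standard library are available. Lean on these libraries where they do the work, as an engineer would, in place of code of your own. Each camera call takes 0.05 s, during which the arm holds its last target. There are 200 camera calls.

## Working session

There is one attempt and no reset: what is moved stays moved. The work goes in short steps, Python scripts to look and compute and a tool call to move; the robot and the scene stay as the last step left them, time stands still between calls to the robot, and variables do not carry over. Pictures are saved under pics/ and viewed, at most 10 in all, crops included, and the job is handed in when it is done.

Besides the shell and the picture viewer there is one more tool, called after ">>>" as name(argument=value, ...) on one line, values as JSON. step_arm: Moves the arm, as the interface text tells. Scaled input: -1 to 1 covers 500 mm each way for a shift and 30 degrees each way for a turn. Its arguments: {"type":"object","properties":{"series":{"type":"array","items":{"type":"object","properties":{"grip":{"type":"number"},"x":{"type":"number","minimum":-1,"maximum":1},"y":{"type":"number","minimum":-1,"maximum":1},"z":{"type":"number","minimum":-1,"maximum":1},"ax":{"type":"number","minimum":-1,"maximum":1},"ay":{"type":"number","minimum":-1,"maximum":1},"az":{"type":"number","minimum":-1,"maximum":1}}}},"force":{"type":"number"}},"required":["series"]}

```bash
mkdir -p pics
python3 - <<'E'
from workcell import bot, imaging
import cv2,pickle
for n in("top","scene"):
    c=imaging.read_camera(n); pickle.dump(c,open(f"{n}0.pkl","wb")); cv2.imwrite(f"pics/{n}0.png",c["img"][:,:,::-1])
    print(n,c["fx"],c["cx"],c["cy"],c["R"],c["t"])
s=bot.read_state();print(s)
E
```

```text
top 451.068507274765 319.49314178691134 240.57628168236963 [[ 0.02032211 -0.99925944 -0.03267401]
 [-0.99745585 -0.01803027 -0.06896903]
 [ 0.06832883  0.03399247 -0.99708359]] [0.01192879 0.5397264  1.0290759 ]
scene 435.30790079220714 314.9361619878181 243.16263282759357 [[-0.00745269  0.99972469 -0.02224856]
 [ 0.68400312 -0.01113337 -0.72939412]
 [-0.72944101 -0.02065403 -0.68373183]] [ 0.01105867 -0.33960737  1.3078299 ]
{'time': 0.1, 'q': array([ 1.09908170e+00,  2.64679177e-01,  1.60525529e+00,  1.10667526e-05,
        1.27372961e+00, -3.68845800e-02]), 'joint_vel': array([ 0.0008713 , -0.00080788, -0.00179511, -0.00011679, -0.00118427,
        0.00093719]), 'joint_torque': array([ 6.22368425e-04, -5.16706324e+01, -3.68587804e+01,  8.69053360e-05,
        6.29328439e-03, -2.35675748e-05]), 'tool_pos': array([0.28402847, 0.61158618, 0.23007599]), 'tcp_rot': array([-0.67755112, -3.06711277,  0.00314443]), 'wrist_force': array([ 0.27462613, -0.35610582,  0.38397583]), 'torque': array([0.00533281, 0.00802296, 0.014094  ]), 'grip_force': 0.0, 'width': 1.0058385183217615}
```

View pics/top0.png

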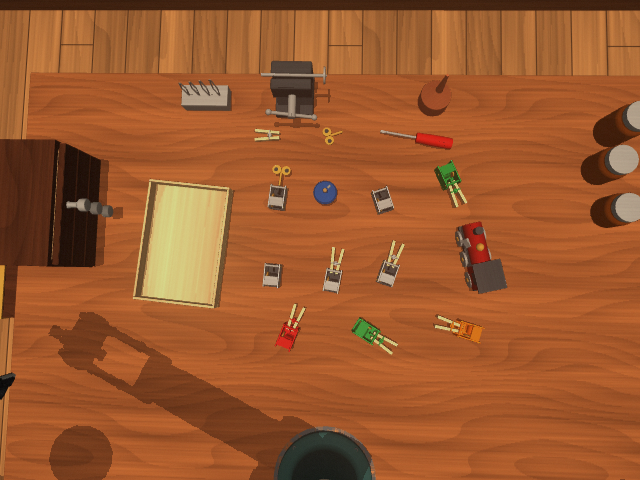

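View pics/scene0.png

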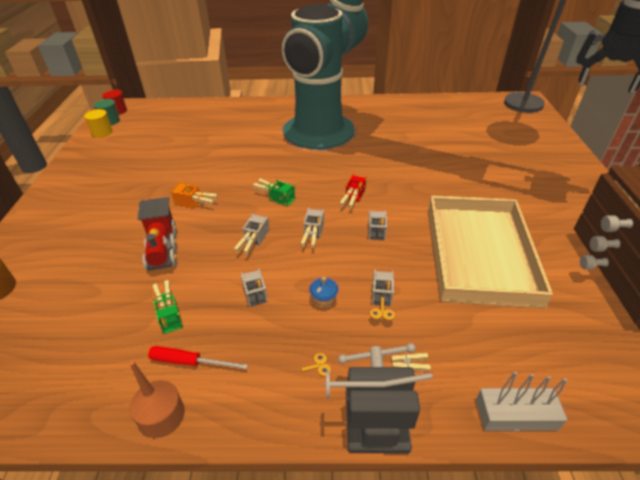

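Top view candidates: steel motors with a peg at (333,275) and (389,268), which fit as the rejects. The steel motors at (271,275) and (383,200) have nothing clipped on, and (277,196) has a brass key. The red (290,330), green (370,333), green (450,180) and orange (462,328) pieces are look-alikes. The box is at (183,243). I'll confirm with a crop and measure.

```bash
cat > h.py <<'E'
import numpy as np,cv2,pickle
def load(n): return pickle.load(open(n,"rb"))
def ray(c,uv,z):
    uv=np.atleast_2d(uv).astype(float); d=np.c_[(uv[:,0]-c["cx"])/c["fx"],(uv[:,1]-c["cy"])/c["fy"],np.ones(len(uv))]@c["R"]
    o=-c["R"].T@c["t"]; return o+d*((z-o[2])/d[:,2])[:,None]
def proj(c,X):
    p=np.atleast_2d(X)@c["R"].T+c["t"]; return np.c_[p[:,0]/p[:,2]*c["fx"]+c["cx"],p[:,1]/p[:,2]*c["fy"]+c["cy"]]
E
python3 - <<'E'
from h import *
c=load("top0.pkl"); im=c["img"]; s=load("scene0.pkl")
a=cv2.resize(im[230:305,310:410],None,fx=8,fy=8,interpolation=cv2.INTER_CUBIC)
cv2.imwrite("pics/crop0.png",a[:,:,::-1])
b=cv2.resize(s["img"][200:260,225:335],None,fx=7,fy=7,interpolation=cv2.INTER_CUBIC)
cv2.imwrite("pics/crop1.png",b[:,:,::-1])
print(ray(c,[(150,181),(231,187),(215,306),(135,298)],.04))
print(ray(s,[(431,198),(517,198),(547,293),(437,293)],.04))
E
```

```text
[[0.66969539 0.41878347 0.04      ]
 [0.65827909 0.22858276 0.04      ]
 [0.38478368 0.25588996 0.04      ]
 [0.39872563 0.44091809 0.04      ]]
[[0.39343763 0.25631179 0.04      ]
 [0.39762904 0.44836497 0.04      ]
 [0.67618062 0.4101509  0.04      ]
 [0.67394963 0.21487536 0.04      ]]
```

View pics/crop0.png

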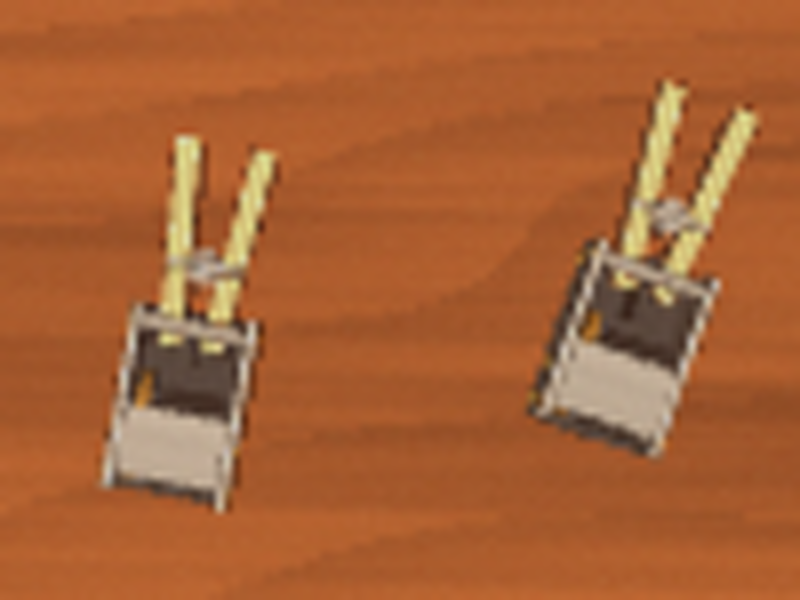

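View pics/crop1.png

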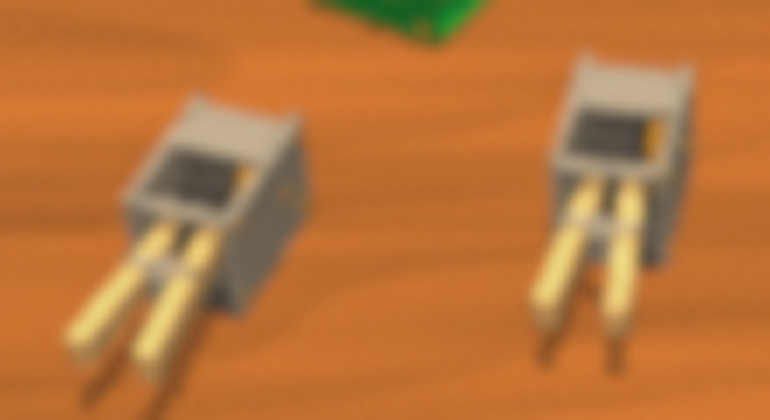

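The crops confirm it: both steel motors carry a wooden two-legged peg at one end. In crop0, A (left) has its top corners at about (137,305), (258,322), (105,487), (222,510). B (right) has (600,242), (718,285), (543,412), (658,455).

Run:
```python
from h import *
c=load("top0.pkl"); s=load("scene0.pkl")
T={"A":[(137,305),(258,322),(105,487),(222,510)],"B":[(600,242),(718,285),(543,412),(658,455)]}
# same world order: front(+y side), front(-y side), rear(+y), rear(-y)
S={"A":[(680,170),(552,160),(692,68),(582,58)],"B":[(225,232),(125,195),(297,118),(195,98)]}
for k in "AB":
  for cam,P,o,f in((c,T,(310,230),8),(s,S,(225,200),7)):
    uv=(np.array(P[k])+.5)/f-.5+np.array(o); X=ray(cam,uv,.04)
    d=X[0]+X[1]-X[2]-X[3]; e=X[0]+X[2]-X[1]-X[3]
    print(k,X.mean(0).round(4),"L",(np.linalg.norm(d)/2).round(4),"W",(np.linalg.norm(e)/2).round(4),"yaw",np.degrees(np.arctan2(d[1],d[0])).round(1),np.degrees(np.arctan2(-e[0],e[1])).round(1))
```

```text
A [ 0.4485 -0.0088  0.04  ] L 0.053 W 0.0341 yaw -9.4 -8.3
A [ 0.4513 -0.0087  0.04  ] L 0.0502 W 0.0376 yaw -7.0 -8.6
B [ 0.4673 -0.135   0.04  ] L 0.0507 W 0.0347 yaw -18.3 -19.2
B [ 0.4714 -0.1367  0.04  ] L 0.0524 W 0.0357 yaw -18.4 -23.1
```

```bash
cat >> h.py <<'E'
from scipy.spatial.transform import Rotation as Ro
def cmd(pos,yaw):
    from workcell import bot
    s=bot.read_state(); R=Ro.from_rotvec(s["tcp_rot"]); a=np.radians(yaw)
    y=np.array([np.cos(a),np.sin(a),0]); z=np.array([0,0,-1.]); G=Ro.from_matrix(np.c_[np.cross(y,z),y,z])
    print("pos",s["tool_pos"].round(4),"t",s["time"],"shift",(R.inv().apply(np.array(pos)-s["tool_pos"])/.5).round(4),"turn",(np.degrees((R.inv()*G).as_rotvec())/30).round(3))
E
python3 -c "from h import *
cmd((.45,-.009,.15),81)"
```

```text
pos [0.284  0.6116 0.2301] t 0.1 shift [-0.8239 -0.9855  0.1621] turn [-0.004 -0.001 -0.53 ]
```

>>> step_arm(series=[{"x": -0.824, "y": -0.986, "z": 0.162, "ax": -0.004, "ay": -0.001, "az": -0.53, "grip": -1}, {"x": -0.824, "y": -0.986, "z": 0.162, "ax": -0.004, "ay": -0.001, "az": -0.53, "grip": -1}, {"x": -0.824, "y": -0.986, "z": 0.162, "ax": -0.004, "ay": -0.001, "az": -0.53, "grip": -1}, {"x": -0.824, "y": -0.986, "z": 0.162, "ax": -0.004, "ay": -0.001, "az": -0.53, "grip": -1}, {"x": -0.824, "y": -0.986, "z": 0.162, "ax": -0.004, "ay": -0.001, "az": -0.53, "grip": -1}, {"x": -0.824, "y": -0.986, "z": 0.162, "ax": -0.004, "ay": -0.001, "az": -0.53, "grip": -1}, {"x": -0.824, "y": -0.986, "z": 0.162, "ax": -0.004, "ay": -0.001, "az": -0.53, "grip": -1}, {"x": -0.824, "y": -0.986, "z": 0.162, "ax": -0.004, "ay": -0.001, "az": -0.53, "grip": -1}, {"x": -0.824, "y": -0.986, "z": 0.162, "ax": -0.004, "ay": -0.001, "az": -0.53, "grip": -1}, {"x": -0.824, "y": -0.986, "z": 0.162, "ax": -0.004, "ay": -0.001, "az": -0.53, "grip": -1}, {"x": -0.824, "y": -0.986, "z": 0.162, "ax": -0.004, "ay": -0.001, "az": -0.53, "grip": -1}, {"x": -0.824, "y": -0.986, "z": 0.162, "ax": -0.004, "ay": -0.001, "az": -0.53, "grip": -1}])

```text
time: 1.3
tool_pos: [0.4379, 0.0351, 0.1559]
tcp_rot: [0.247, 3.131, 0.003]
wrist_force: [1.2, -0.5, 0.5]
width: 0.999
grip_force: 0.0
```

```bash
python3 -c "from h import *
cmd((.45,-.009,.15),81)"
```

```text
pos [0.4379 0.0351 0.1559] t 1.3 shift [-0.0376 -0.0834  0.0117] turn [ 0.004  0.002 -0.   ]
```

>>> step_arm(series=[{"x": -0.037, "y": -0.083, "z": 0.012}, {"x": -0.037, "y": -0.083, "z": 0.012}, {"x": -0.037, "y": -0.083, "z": 0.08}, {"x": -0.037, "y": -0.083, "z": 0.16}, {"x": -0.037, "y": -0.083, "z": 0.16}, {"x": -0.037, "y": -0.083, "z": 0.16}])

```text
validation failed for argument at $.se...
```

Run:
```python
from h import *
from workcell import imaging
cmd((.45,-.009,.006),81)
t=imaging.read_camera("top")["img"][210:310,280:420]; s=imaging.read_camera("scene")["img"][150:270,230:398]
cv2.imwrite("pics/g1.png",np.hstack([cv2.resize(t,(400,286)),cv2.resize(s,(400,286))])[:,:,::-1])
```

```text
pos [0.4379 0.0351 0.1559] t 1.3 shift [-0.0373 -0.0841  0.2997] turn [ 0.004  0.002 -0.   ]
```

View pics/g1.png

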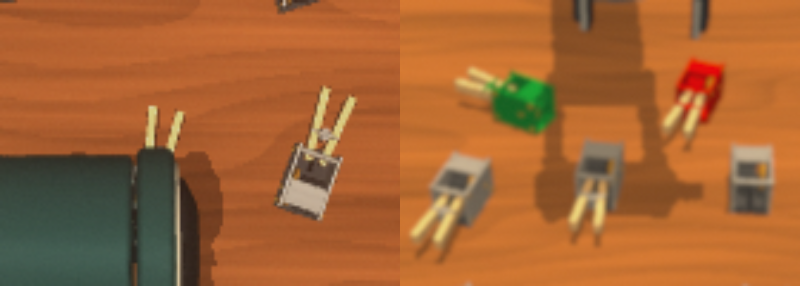

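The move call was refused, apparently because each row needs every field. The picture shows the hand still high beside A, with nothing disturbed. I'll resend with all fields.

>>> step_arm(series=[{"x": -0.037, "y": -0.084, "z": 0.012, "ax": 0, "ay": 0, "az": 0, "grip": -1}, {"x": -0.037, "y": -0.084, "z": 0.012, "ax": 0, "ay": 0, "az": 0, "grip": -1}, {"x": -0.037, "y": -0.084, "z": 0.08, "ax": 0, "ay": 0, "az": 0, "grip": -1}, {"x": -0.037, "y": -0.084, "z": 0.16, "ax": 0, "ay": 0, "az": 0, "grip": -1}, {"x": -0.037, "y": -0.084, "z": 0.16, "ax": 0, "ay": 0, "az": 0, "grip": -1}, {"x": -0.037, "y": -0.084, "z": 0.16, "ax": 0, "ay": 0, "az": 0, "grip": -1}])

```text
time: 2.0
tool_pos: [0.4488, -0.0062, 0.0758]
tcp_rot: [-0.245, -3.13, -0.003]
wrist_force: [0.3, 0.1, 0.5]
width: 0.997
grip_force: 0.0
```

Run:
```python
from h import *
from workcell import imaging
cmd((.45,-.009,.006),81)
s=imaging.read_camera("scene")["img"][130:270,220:420]
cv2.imwrite("pics/g2.png",cv2.resize(s,(800,560),interpolation=cv2.INTER_CUBIC)[:,:,::-1])
```

```text
pos [ 0.4488 -0.0062  0.0758] t 2.0 shift [-0.0036 -0.0054  0.1395] turn [ 0.004 -0.004  0.001]
```

View pics/g2.png

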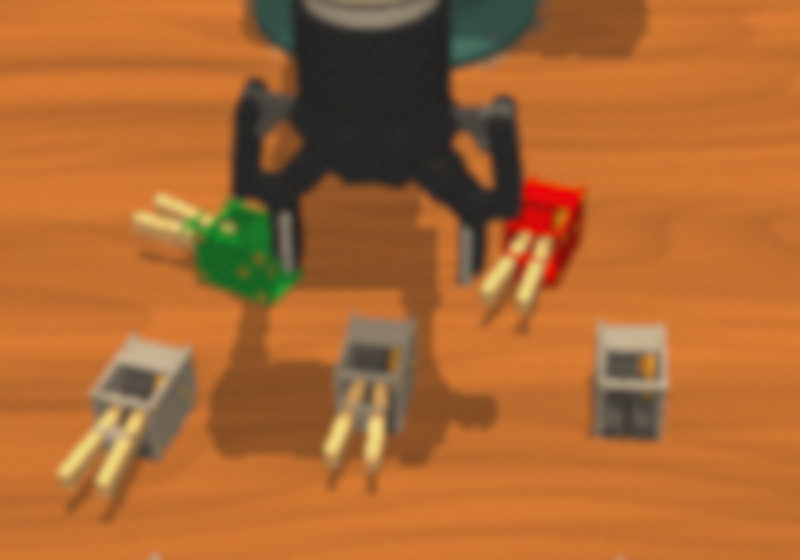

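The scene view shows the open fingertips at (285,270) and (468,285), straddling reject A at (375,345), well centred. I'll descend and grip.

>>> step_arm(series=[{"x": -0.004, "y": -0.005, "z": 0.05, "ax": 0, "ay": 0, "az": 0, "grip": -1}, {"x": -0.004, "y": -0.005, "z": 0.1, "ax": 0, "ay": 0, "az": 0, "grip": -1}, {"x": -0.004, "y": -0.005, "z": 0.138, "ax": 0, "ay": 0, "az": 0, "grip": -1}, {"x": -0.004, "y": -0.005, "z": 0.138, "ax": 0, "ay": 0, "az": 0, "grip": -1}, {"x": -0.004, "y": -0.005, "z": 0.138, "ax": 0, "ay": 0, "az": 0, "grip": 1}, {"x": -0.004, "y": -0.005, "z": 0.138, "ax": 0, "ay": 0, "az": 0, "grip": 1}, {"x": -0.004, "y": -0.005, "z": 0.138, "ax": 0, "ay": 0, "az": 0, "grip": 1}, {"x": -0.004, "y": -0.005, "z": 0.138, "ax": 0, "ay": 0, "az": 0, "grip": 1}, {"x": -0.004, "y": -0.005, "z": 0.138, "ax": 0, "ay": 0, "az": 0, "grip": 1}, {"x": -0.004, "y": -0.005, "z": 0.138, "ax": 0, "ay": 0, "az": 0, "grip": 1}, {"x": -0.004, "y": -0.005, "z": 0.138, "ax": 0, "ay": 0, "az": 0, "grip": 1}, {"x": -0.004, "y": -0.005, "z": 0.138, "ax": 0, "ay": 0, "az": 0, "grip": 1}], force=35)

```text
time: 3.25
tool_pos: [0.4531, -0.0098, 0.0087]
tcp_rot: [0.247, 3.128, 0.003]
wrist_force: [-0.3, 1.4, 7.6]
width: 0.413
grip_force: 36.3
```

```bash
python3 -c "from h import *
cmd((.45,-.009,.12),81)"
```

```text
pos [ 0.4531 -0.0098  0.0087] t 3.25 shift [ 0.0056  0.0011 -0.2226] turn [ 0.005  0.007 -0.001]
```

>>> step_arm(series=[{"x": 0, "y": 0, "z": -0.04, "ax": 0, "ay": 0, "az": 0, "grip": 1}, {"x": 0, "y": 0, "z": -0.12, "ax": 0, "ay": 0, "az": 0, "grip": 1}, {"x": 0, "y": 0, "z": -0.2, "ax": 0, "ay": 0, "az": 0, "grip": 1}, {"x": 0, "y": 0, "z": -0.26, "ax": 0, "ay": 0, "az": 0, "grip": 1}, {"x": 0, "y": 0, "z": -0.26, "ax": 0, "ay": 0, "az": 0, "grip": 1}, {"x": 0, "y": 0, "z": -0.26, "ax": 0, "ay": 0, "az": 0, "grip": 1}])

```text
time: 3.85
tool_pos: [0.4516, -0.01, 0.1376]
tcp_rot: [0.247, 3.13, 0.003]
wrist_force: [0.2, -0.4, -2.1]
width: 0.417
grip_force: 35.6
```

Run:
```python
from h import *
# box pose: fit rim rectangle (outer top corners) from both cameras, same corner order: near-right,near-left,far-left,far-right
c=load("top0.pkl"); s=load("scene0.pkl")
P=(ray(c,[(215,306),(135,298),(150,181),(231,187)],.04)+ray(s,[(431,198),(517,198),(547,293),(437,293)],.04))/2
d=P[2]+P[3]-P[0]-P[1]; yaw=np.arctan2(d[1],d[0]); C=P.mean(0); print(C,np.degrees(yaw),np.linalg.norm(d)/2,np.linalg.norm(P[1]+P[2]-P[0]-P[3])/2)
print(np.degrees(np.arctan2(*(P[0]-P[1]+P[3]-P[2])[:2])))
# motors transverse, peg towards box -y: centre +20mm in box y; +-45 in box x
b=np.degrees(yaw)
for dx in(.045,-.045):
    R=np.array([[np.cos(yaw),-np.sin(yaw)],[np.sin(yaw),np.cos(yaw)]]); q=C[:2]+R@[dx,.02]; print(dx,q)
q=C[:2]+R@[.045,.02]; cmd((q[0],q[1],.14),b)
```

```text
[0.53158509 0.33423466 0.04      ] -6.672214775643842 0.27776345022857746 0.19080488152495517
-177.61350024928163
0.045 [0.57860409 0.3488707 ]
-0.045 [0.48921365 0.35932771]
pos [ 0.4516 -0.01    0.1376] t 3.85 shift [-0.1384  0.7488 -0.003 ] turn [0.006 0.    2.922]
```

>>> step_arm(series=[{"x": -0.138, "y": 0.749, "z": -0.003, "ax": 0, "ay": 0, "az": 0.973, "grip": 1}, {"x": -0.138, "y": 0.749, "z": -0.003, "ax": 0, "ay": 0, "az": 0.973, "grip": 1}, {"x": -0.138, "y": 0.749, "z": -0.003, "ax": 0, "ay": 0, "az": 0.973, "grip": 1}, {"x": -0.138, "y": 0.749, "z": -0.003, "ax": 0, "ay": 0, "az": 0.973, "grip": 1}, {"x": -0.138, "y": 0.749, "z": -0.003, "ax": 0, "ay": 0, "az": 0.973, "grip": 1}, {"x": -0.138, "y": 0.749, "z": -0.003, "ax": 0, "ay": 0, "az": 0.973, "grip": 1}, {"x": -0.138, "y": 0.749, "z": -0.003, "ax": 0, "ay": 0, "az": 0.973, "grip": 1}, {"x": -0.138, "y": 0.749, "z": -0.003, "ax": 0, "ay": 0, "az": 0.973, "grip": 1}, {"x": -0.138, "y": 0.749, "z": -0.003, "ax": 0, "ay": 0, "az": 0.973, "grip": 1}, {"x": -0.138, "y": 0.749, "z": -0.003, "ax": 0, "ay": 0, "az": 0.973, "grip": 1}])

```text
time: 4.85
tool_pos: [0.5764, 0.3491, 0.1356]
tcp_rot: [-1.024, -2.966, 0.004]
wrist_force: [-0.5, -0.1, -1.2]
width: 0.416
grip_force: 36.3
```

>>> step_arm(series=[{"x": 0, "y": 0, "z": 0, "ax": 0, "ay": 0, "az": 0.973, "grip": 1}, {"x": 0, "y": 0, "z": 0, "ax": 0, "ay": 0, "az": 0.973, "grip": 1}, {"x": 0, "y": 0, "z": 0, "ax": 0, "ay": 0, "az": 0.973, "grip": 1}, {"x": 0, "y": 0, "z": 0, "ax": 0, "ay": 0, "az": 0.973, "grip": 1}, {"x": 0, "y": 0, "z": 0, "ax": 0, "ay": 0, "az": 0.973, "grip": 1}])

```text
time: 5.35
tool_pos: [0.5769, 0.3467, 0.1377]
tcp_rot: [-1.744, -2.611, 0.002]
wrist_force: [0.5, 0.6, -1.6]
width: 0.419
grip_force: 36.2
```

>>> step_arm(series=[{"x": 0, "y": 0, "z": 0, "ax": 0, "ay": 0, "az": 0.973, "grip": 1}, {"x": 0, "y": 0, "z": 0, "ax": 0, "ay": 0, "az": 0.973, "grip": 1}, {"x": 0, "y": 0, "z": 0, "ax": 0, "ay": 0, "az": 0.973, "grip": 1}, {"x": 0, "y": 0, "z": 0, "ax": 0, "ay": 0, "az": 0.973, "grip": 1}, {"x": 0, "y": 0, "z": 0, "ax": 0, "ay": 0, "az": 0.973, "grip": 1}, {"x": 0, "y": 0, "z": 0, "ax": 0, "ay": 0, "az": 0.973, "grip": 1}])

```text
time: 5.95
tool_pos: [0.5777, 0.348, 0.1387]
tcp_rot: [-2.343, -2.092, -0.001]
wrist_force: [0.1, -0.8, -2.1]
width: 0.416
grip_force: 36.2
```

Run:
```python
from h import *
from workcell import imaging
cmd((.5786,.349,.0165),-6)
s=imaging.read_camera("scene")["img"][140:330,340:593]
cv2.imwrite("pics/g3.png",cv2.resize(s,(759,570),interpolation=cv2.INTER_CUBIC)[:,:,::-1])
```

```text
pos [0.5777 0.348  0.1387] t 5.95 shift [0.0019 0.0017 0.2445] turn [-0.    -0.002 -0.016]
```

View pics/g3.png

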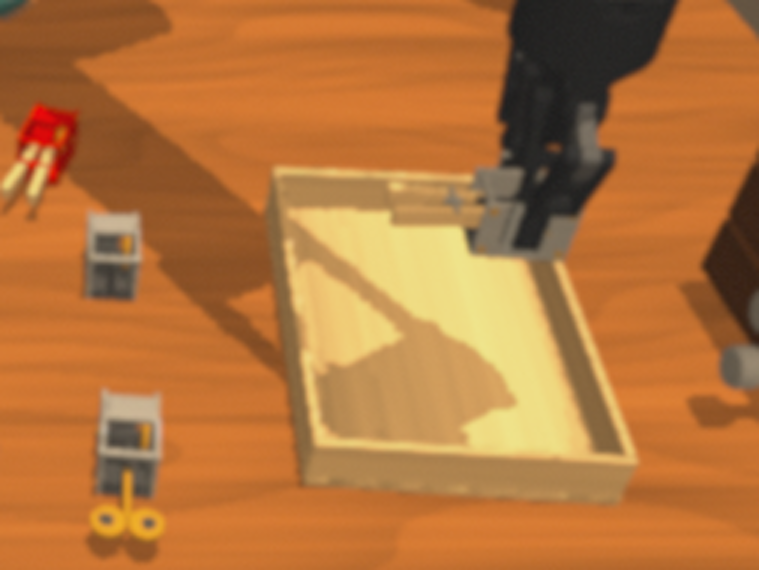

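The picture shows the reject at crop (520,215), level and upright in the gripper, over the box with its peg towards −y. I'll lower it and then creep to contact.

>>> step_arm(series=[{"x": 0.002, "y": 0.001, "z": 0.05, "ax": 0, "ay": 0, "az": -0.016, "grip": 1}, {"x": 0.002, "y": 0.001, "z": 0.12, "ax": 0, "ay": 0, "az": -0.016, "grip": 1}, {"x": 0.002, "y": 0.001, "z": 0.19, "ax": 0, "ay": 0, "az": -0.016, "grip": 1}, {"x": 0.002, "y": 0.001, "z": 0.224, "ax": 0, "ay": 0, "az": -0.016, "grip": 1}, {"x": 0.002, "y": 0.001, "z": 0.236, "ax": 0, "ay": 0, "az": -0.016, "grip": 1}, {"x": 0.002, "y": 0.001, "z": 0.236, "ax": 0, "ay": 0, "az": -0.016, "grip": 1}, {"x": 0.002, "y": 0.001, "z": 0.24, "ax": 0, "ay": 0, "az": -0.016, "grip": 1}, {"x": 0.002, "y": 0.001, "z": 0.24, "ax": 0, "ay": 0, "az": -0.016, "grip": 1}])

```text
time: 6.8
tool_pos: [0.5805, 0.351, 0.0215]
tcp_rot: [2.336, 2.1, 0.008]
wrist_force: [-0.3, 0.9, -1.7]
width: 0.414
grip_force: 36.2
```

>>> step_arm(series=[{"x": 0, "y": 0, "z": 0.003, "ax": 0, "ay": 0, "az": 0, "grip": 1}, {"x": 0, "y": 0, "z": 0.003, "ax": 0, "ay": 0, "az": 0, "grip": 1}, {"x": 0, "y": 0, "z": 0.003, "ax": 0, "ay": 0, "az": 0, "grip": 1}])

```text
time: 7.1
tool_pos: [0.5792, 0.3503, 0.0185]
tcp_rot: [-2.336, -2.1, -0.004]
wrist_force: [0.1, 0.5, -2.5]
width: 0.418
grip_force: 36.2
```

>>> step_arm(series=[{"x": 0, "y": 0, "z": 0.003, "ax": 0, "ay": 0, "az": 0, "grip": 1}, {"x": 0, "y": 0, "z": 0.003, "ax": 0, "ay": 0, "az": 0, "grip": 1}, {"x": 0, "y": 0, "z": 0.003, "ax": 0, "ay": 0, "az": 0, "grip": 1}])

```text
time: 7.4
tool_pos: [0.5788, 0.3501, 0.0163]
tcp_rot: [-2.336, -2.1, -0.003]
wrist_force: [-0.3, -0.2, -2.4]
width: 0.419
grip_force: 36.2
```

>>> step_arm(series=[{"x": 0, "y": 0, "z": 0.003, "ax": 0, "ay": 0, "az": 0, "grip": 1}, {"x": 0, "y": 0, "z": 0.003, "ax": 0, "ay": 0, "az": 0, "grip": 1}, {"x": 0, "y": 0, "z": 0.003, "ax": 0, "ay": 0, "az": 0, "grip": 1}])

```text
time: 7.7
tool_pos: [0.579, 0.3502, 0.0149]
tcp_rot: [-2.336, -2.1, -0.003]
wrist_force: [-1.1, 0.2, -1.9]
width: 0.417
grip_force: 36.3
```

>>> step_arm(series=[{"x": 0, "y": 0, "z": 0.002, "ax": 0, "ay": 0, "az": 0, "grip": 1}, {"x": 0, "y": 0, "z": 0.002, "ax": 0, "ay": 0, "az": 0, "grip": 1}, {"x": 0, "y": 0, "z": 0.002, "ax": 0, "ay": 0, "az": 0, "grip": 1}])

```text
time: 8.0
tool_pos: [0.579, 0.3503, 0.0148]
tcp_rot: [-2.336, -2.1, -0.003]
wrist_force: [-3.0, -1.9, 6.1]
width: 0.421
grip_force: 37.1
```

>>> step_arm(series=[{"x": 0, "y": 0, "z": 0.002, "ax": 0, "ay": 0, "az": 0, "grip": 1}, {"x": 0, "y": 0, "z": 0.002, "ax": 0, "ay": 0, "az": 0, "grip": 1}, {"x": 0, "y": 0, "z": 0.002, "ax": 0, "ay": 0, "az": 0, "grip": 1}])

```text
time: 8.3
tool_pos: [0.5791, 0.3504, 0.0148]
tcp_rot: [-2.336, -2.1, -0.004]
wrist_force: [-4.6, -3.2, 11.0]
width: 0.416
grip_force: 37.7
```

Contact with the box floor. Release and rise.

>>> step_arm(series=[{"x": 0, "y": 0, "z": -0.002, "ax": 0, "ay": 0, "az": 0, "grip": 1}, {"x": 0, "y": 0, "z": -0.002, "ax": 0, "ay": 0, "az": 0, "grip": -0.3}, {"x": 0, "y": 0, "z": -0.002, "ax": 0, "ay": 0, "az": 0, "grip": -0.6}, {"x": 0, "y": 0, "z": -0.002, "ax": 0, "ay": 0, "az": 0, "grip": -0.6}, {"x": 0, "y": 0, "z": -0.002, "ax": 0, "ay": 0, "az": 0, "grip": -0.6}, {"x": 0, "y": 0, "z": -0.04, "ax": 0, "ay": 0, "az": 0, "grip": -0.6}, {"x": 0, "y": 0, "z": -0.12, "ax": 0, "ay": 0, "az": 0, "grip": -0.6}, {"x": 0, "y": 0, "z": -0.2, "ax": 0, "ay": 0, "az": 0, "grip": -1}, {"x": 0, "y": 0, "z": -0.3, "ax": 0, "ay": 0, "az": 0, "grip": -1}, {"x": 0, "y": 0, "z": -0.3, "ax": 0, "ay": 0, "az": 0, "grip": -1}, {"x": 0, "y": 0, "z": -0.3, "ax": 0, "ay": 0, "az": 0, "grip": -1}])

```text
time: 9.4
tool_pos: [0.5804, 0.3508, 0.1658]
tcp_rot: [2.336, 2.1, 0.011]
wrist_force: [0.3, 0.2, 0.2]
width: 0.999
grip_force: 0.0
```

Run:
```python
from h import *
cmd((.469,-.136,.15),71)
```

```text
pos [0.5804 0.3508 0.1658] t 9.4 shift [-0.9919 -0.1181  0.026 ] turn [ 1.50e-02 -1.00e-03 -2.57e+00]
```

>>> step_arm(series=[{"x": -0.992, "y": -0.118, "z": 0.026, "ax": 0, "ay": 0, "az": -0.857, "grip": -1}, {"x": -0.992, "y": -0.118, "z": 0.026, "ax": 0, "ay": 0, "az": -0.857, "grip": -1}, {"x": -0.992, "y": -0.118, "z": 0.026, "ax": 0, "ay": 0, "az": -0.857, "grip": -1}, {"x": -0.992, "y": -0.118, "z": 0.026, "ax": 0, "ay": 0, "az": -0.857, "grip": -1}, {"x": -0.992, "y": -0.118, "z": 0.026, "ax": 0, "ay": 0, "az": -0.857, "grip": -1}, {"x": -0.992, "y": -0.118, "z": 0.026, "ax": 0, "ay": 0, "az": -0.857, "grip": -1}, {"x": -0.992, "y": -0.118, "z": 0.026, "ax": 0, "ay": 0, "az": -0.857, "grip": -1}, {"x": -0.992, "y": -0.118, "z": 0.026, "ax": 0, "ay": 0, "az": -0.857, "grip": -1}, {"x": -0.992, "y": -0.118, "z": 0.026, "ax": 0, "ay": 0, "az": -0.857, "grip": -1}, {"x": -0.992, "y": -0.118, "z": 0.026, "ax": 0, "ay": 0, "az": -0.857, "grip": -1}, {"x": -0.992, "y": -0.118, "z": 0.026, "ax": 0, "ay": 0, "az": -0.857, "grip": -1}, {"x": -0.992, "y": -0.118, "z": 0.026, "ax": 0, "ay": 0, "az": -0.857, "grip": -1}])

```text
time: 10.6
tool_pos: [0.4658, -0.1376, 0.1471]
tcp_rot: [-1.813, -2.561, -0.003]
wrist_force: [0.2, 0.3, 0.2]
width: 1.001
grip_force: 0.0
```

>>> step_arm(series=[{"x": 0, "y": 0, "z": 0, "ax": 0, "ay": 0, "az": -0.857, "grip": -1}, {"x": 0, "y": 0, "z": 0, "ax": 0, "ay": 0, "az": -0.857, "grip": -1}, {"x": 0, "y": 0, "z": 0, "ax": 0, "ay": 0, "az": -0.857, "grip": -1}, {"x": 0, "y": 0, "z": 0, "ax": 0, "ay": 0, "az": -0.857, "grip": -1}])

```text
time: 11.0
tool_pos: [0.4672, -0.1349, 0.1479]
tcp_rot: [-1.189, -2.906, -0.004]
wrist_force: [0.4, -0.2, -0.7]
width: 0.999
grip_force: 0.0
```

>>> step_arm(series=[{"x": 0, "y": 0, "z": 0, "ax": 0, "ay": 0, "az": -0.857, "grip": -1}, {"x": 0, "y": 0, "z": 0, "ax": 0, "ay": 0, "az": -0.857, "grip": -1}, {"x": 0, "y": 0, "z": 0, "ax": 0, "ay": 0, "az": -0.857, "grip": -1}, {"x": 0, "y": 0, "z": 0, "ax": 0, "ay": 0, "az": -0.857, "grip": -1}, {"x": 0, "y": 0, "z": 0, "ax": 0, "ay": 0, "az": -0.857, "grip": -1}, {"x": 0, "y": 0, "z": 0, "ax": 0, "ay": 0, "az": -0.857, "grip": -1}])

```text
time: 11.6
tool_pos: [0.4674, -0.1364, 0.1487]
tcp_rot: [0.522, 3.098, 0.003]
wrist_force: [-0.3, 0.5, -0.2]
width: 1.0
grip_force: 0.0
```

Run:
```python
from h import *
from workcell import imaging
cmd((.470,-.136,.007),70.5)
s=imaging.read_camera("scene")["img"][130:320,200:560]
cv2.imwrite("pics/g4.png",cv2.resize(s,(792,418),interpolation=cv2.INTER_CUBIC)[:,:,::-1])
```

```text
pos [ 0.4674 -0.1364  0.1487] t 11.6 shift [-0.0046  0.0018  0.2834] turn [ 0.004 -0.     0.012]
```

View pics/g4.png

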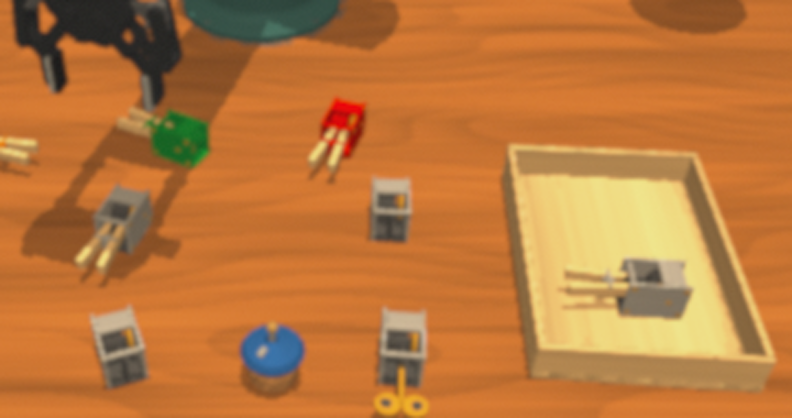

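The picture shows reject A upright on the box floor at (655,288), and the open gripper above reject B at (120,220). Nothing else has moved. Descend and grip B.

>>> step_arm(series=[{"x": -0.005, "y": 0.002, "z": 0.08, "ax": 0, "ay": 0, "az": 0.012, "grip": -1}, {"x": -0.005, "y": 0.002, "z": 0.16, "ax": 0, "ay": 0, "az": 0.012, "grip": -1}, {"x": -0.005, "y": 0.002, "z": 0.23, "ax": 0, "ay": 0, "az": 0.012, "grip": -1}, {"x": -0.005, "y": 0.002, "z": 0.282, "ax": 0, "ay": 0, "az": 0.012, "grip": -1}, {"x": -0.005, "y": 0.002, "z": 0.282, "ax": 0, "ay": 0, "az": 0.012, "grip": -1}, {"x": -0.005, "y": 0.002, "z": 0.282, "ax": 0, "ay": 0, "az": 0.012, "grip": 1}, {"x": -0.005, "y": 0.002, "z": 0.282, "ax": 0, "ay": 0, "az": 0.012, "grip": 1}, {"x": -0.005, "y": 0.002, "z": 0.282, "ax": 0, "ay": 0, "az": 0.012, "grip": 1}, {"x": -0.005, "y": 0.002, "z": 0.282, "ax": 0, "ay": 0, "az": 0.012, "grip": 1}, {"x": -0.005, "y": 0.002, "z": 0.282, "ax": 0, "ay": 0, "az": 0.012, "grip": 1}, {"x": -0.005, "y": 0.002, "z": 0.282, "ax": 0, "ay": 0, "az": 0.012, "grip": 1}, {"x": -0.005, "y": 0.002, "z": 0.282, "ax": 0, "ay": 0, "az": 0.012, "grip": 1}], force=35)

```text
time: 12.85
tool_pos: [0.4721, -0.1372, 0.0099]
tcp_rot: [0.527, 3.093, 0.002]
wrist_force: [-0.3, 0.2, 6.3]
width: 0.411
grip_force: 36.8
```

>>> step_arm(series=[{"x": 0, "y": 0, "z": -0.04, "ax": 0, "ay": 0, "az": 0, "grip": 1}, {"x": 0, "y": 0, "z": -0.12, "ax": 0, "ay": 0, "az": 0, "grip": 1}, {"x": 0, "y": 0, "z": -0.2, "ax": 0, "ay": 0, "az": 0, "grip": 1}, {"x": 0, "y": 0, "z": -0.27, "ax": 0, "ay": 0, "az": 0, "grip": 1}, {"x": 0, "y": 0, "z": -0.27, "ax": 0, "ay": 0, "az": 0, "grip": 1}, {"x": 0, "y": 0, "z": -0.27, "ax": 0, "ay": 0, "az": 0, "grip": 1}])

```text
time: 13.45
tool_pos: [0.4707, -0.137, 0.1441]
tcp_rot: [0.527, 3.094, 0.002]
wrist_force: [-0.3, 0.3, -2.9]
width: 0.415
grip_force: 36.0
```

Run:
```python
from h import *
cmd((.489,.359,.145),-6)
```

```text
pos [ 0.4707 -0.137   0.1441] t 13.45 shift [ 2.940e-01  9.481e-01 -7.000e-04] turn [7.000e-03 2.000e-03 2.555e+00]
```

>>> step_arm(series=[{"x": 0.294, "y": 0.948, "z": 0, "ax": 0, "ay": 0, "az": 0.852, "grip": 1}, {"x": 0.294, "y": 0.948, "z": 0, "ax": 0, "ay": 0, "az": 0.852, "grip": 1}, {"x": 0.294, "y": 0.948, "z": 0, "ax": 0, "ay": 0, "az": 0.852, "grip": 1}, {"x": 0.294, "y": 0.948, "z": 0, "ax": 0, "ay": 0, "az": 0.852, "grip": 1}, {"x": 0.294, "y": 0.948, "z": 0, "ax": 0, "ay": 0, "az": 0.852, "grip": 1}, {"x": 0.294, "y": 0.948, "z": 0, "ax": 0, "ay": 0, "az": 0.852, "grip": 1}, {"x": 0.294, "y": 0.948, "z": 0, "ax": 0, "ay": 0, "az": 0.852, "grip": 1}, {"x": 0.294, "y": 0.948, "z": 0, "ax": 0, "ay": 0, "az": 0.852, "grip": 1}, {"x": 0.294, "y": 0.948, "z": 0, "ax": 0, "ay": 0, "az": 0.852, "grip": 1}, {"x": 0.294, "y": 0.948, "z": 0, "ax": 0, "ay": 0, "az": 0.852, "grip": 1}, {"x": 0.294, "y": 0.948, "z": 0, "ax": 0, "ay": 0, "az": 0.852, "grip": 1}, {"x": 0.294, "y": 0.948, "z": 0, "ax": 0, "ay": 0, "az": 0.852, "grip": 1}])

```text
time: 14.65
tool_pos: [0.4868, 0.3606, 0.1414]
tcp_rot: [-1.194, -2.904, 0.001]
wrist_force: [0.6, -0.3, -1.1]
width: 0.417
grip_force: 36.1
```

>>> step_arm(series=[{"x": 0, "y": 0, "z": 0, "ax": 0, "ay": 0, "az": 0.852, "grip": 1}, {"x": 0, "y": 0, "z": 0, "ax": 0, "ay": 0, "az": 0.852, "grip": 1}, {"x": 0, "y": 0, "z": 0, "ax": 0, "ay": 0, "az": 0.852, "grip": 1}, {"x": 0, "y": 0, "z": 0, "ax": 0, "ay": 0, "az": 0.852, "grip": 1}])

```text
time: 15.05
tool_pos: [0.4875, 0.3566, 0.1422]
tcp_rot: [-1.814, -2.564, 0.002]
wrist_force: [0.1, 0.3, -1.1]
width: 0.415
grip_force: 36.2
```

>>> step_arm(series=[{"x": 0, "y": 0, "z": 0, "ax": 0, "ay": 0, "az": 0.852, "grip": 1}, {"x": 0, "y": 0, "z": 0, "ax": 0, "ay": 0, "az": 0.852, "grip": 1}, {"x": 0, "y": 0, "z": 0, "ax": 0, "ay": 0, "az": 0.852, "grip": 1}, {"x": 0, "y": 0, "z": 0, "ax": 0, "ay": 0, "az": 0.852, "grip": 1}, {"x": 0, "y": 0, "z": 0, "ax": 0, "ay": 0, "az": 0.852, "grip": 1}, {"x": 0, "y": 0, "z": 0, "ax": 0, "ay": 0, "az": 0.852, "grip": 1}])

```text
time: 15.65
tool_pos: [0.4882, 0.3585, 0.1435]
tcp_rot: [-2.331, -2.105, -0.002]
wrist_force: [1.0, 0.5, -1.4]
width: 0.413
grip_force: 36.2
```

Run:
```python
from h import *
cmd((.489,.359,.0215),-6)
```

```text
pos [0.4882 0.3585 0.1435] t 15.65 shift [0.0009 0.0013 0.2441] turn [ 0.001 -0.003  0.005]
```

>>> step_arm(series=[{"x": 0.001, "y": 0.001, "z": 0.05, "ax": 0, "ay": 0, "az": 0.005, "grip": 1}, {"x": 0.001, "y": 0.001, "z": 0.12, "ax": 0, "ay": 0, "az": 0.005, "grip": 1}, {"x": 0.001, "y": 0.001, "z": 0.19, "ax": 0, "ay": 0, "az": 0.005, "grip": 1}, {"x": 0.001, "y": 0.001, "z": 0.228, "ax": 0, "ay": 0, "az": 0.005, "grip": 1}, {"x": 0.001, "y": 0.001, "z": 0.24, "ax": 0, "ay": 0, "az": 0.005, "grip": 1}, {"x": 0.001, "y": 0.001, "z": 0.243, "ax": 0, "ay": 0, "az": 0.005, "grip": 1}, {"x": 0.001, "y": 0.001, "z": 0.243, "ax": 0, "ay": 0, "az": 0.005, "grip": 1}, {"x": 0.001, "y": 0.001, "z": 0.246, "ax": 0, "ay": 0, "az": 0.005, "grip": 1}, {"x": 0.001, "y": 0.001, "z": 0.246, "ax": 0, "ay": 0, "az": 0.005, "grip": 1}])

```text
time: 16.55
tool_pos: [0.49, 0.3604, 0.0223]
tcp_rot: [-2.337, -2.099, -0.007]
wrist_force: [0.5, -0.2, -1.3]
width: 0.414
grip_force: 36.1
```

>>> step_arm(series=[{"x": 0, "y": 0, "z": 0.003, "ax": 0, "ay": 0, "az": 0, "grip": 1}, {"x": 0, "y": 0, "z": 0.003, "ax": 0, "ay": 0, "az": 0, "grip": 1}, {"x": 0, "y": 0, "z": 0.003, "ax": 0, "ay": 0, "az": 0, "grip": 1}])

```text
time: 16.85
tool_pos: [0.4891, 0.3598, 0.0195]
tcp_rot: [-2.337, -2.098, -0.003]
wrist_force: [-0.4, -0.2, -1.5]
width: 0.414
grip_force: 36.1
```

>>> step_arm(series=[{"x": 0, "y": 0, "z": 0.003, "ax": 0, "ay": 0, "az": 0, "grip": 1}, {"x": 0, "y": 0, "z": 0.003, "ax": 0, "ay": 0, "az": 0, "grip": 1}, {"x": 0, "y": 0, "z": 0.003, "ax": 0, "ay": 0, "az": 0, "grip": 1}])

```text
time: 17.15
tool_pos: [0.4889, 0.3597, 0.0177]
tcp_rot: [-2.337, -2.098, -0.003]
wrist_force: [0.1, 0.7, -1.9]
width: 0.42
grip_force: 36.1
```

>>> step_arm(series=[{"x": 0, "y": 0, "z": 0.003, "ax": 0, "ay": 0, "az": 0, "grip": 1}, {"x": 0, "y": 0, "z": 0.003, "ax": 0, "ay": 0, "az": 0, "grip": 1}, {"x": 0, "y": 0, "z": 0.003, "ax": 0, "ay": 0, "az": 0, "grip": 1}])

```text
time: 17.45
tool_pos: [0.489, 0.3598, 0.0163]
tcp_rot: [-2.337, -2.098, -0.003]
wrist_force: [-0.8, 0.9, -0.8]
width: 0.418
grip_force: 36.1
```

>>> step_arm(series=[{"x": 0, "y": 0, "z": 0.002, "ax": 0, "ay": 0, "az": 0, "grip": 1}, {"x": 0, "y": 0, "z": 0.002, "ax": 0, "ay": 0, "az": 0, "grip": 1}, {"x": 0, "y": 0, "z": 0.002, "ax": 0, "ay": 0, "az": 0, "grip": 1}])

```text
time: 17.75
tool_pos: [0.4892, 0.3599, 0.016]
tcp_rot: [-2.337, -2.098, -0.004]
wrist_force: [-0.9, -1.4, 5.0]
width: 0.418
grip_force: 36.7
```

Contact. Release and retreat.

>>> step_arm(series=[{"x": 0, "y": 0, "z": 0, "ax": 0, "ay": 0, "az": 0, "grip": 1}, {"x": 0, "y": 0, "z": 0, "ax": 0, "ay": 0, "az": 0, "grip": -0.3}, {"x": 0, "y": 0, "z": 0, "ax": 0, "ay": 0, "az": 0, "grip": -0.5}, {"x": 0, "y": 0, "z": 0, "ax": 0, "ay": 0, "az": 0, "grip": -0.5}, {"x": 0, "y": 0, "z": 0, "ax": 0, "ay": 0, "az": 0, "grip": -0.5}, {"x": 0, "y": 0, "z": -0.04, "ax": 0, "ay": 0, "az": 0, "grip": -0.5}, {"x": 0, "y": 0, "z": -0.12, "ax": 0, "ay": 0, "az": 0, "grip": -0.5}, {"x": 0, "y": 0, "z": -0.2, "ax": 0, "ay": 0, "az": 0, "grip": -0.5}, {"x": 0, "y": 0, "z": -0.3, "ax": 0, "ay": 0, "az": 0, "grip": -0.5}, {"x": 0, "y": 0, "z": -0.4, "ax": 0, "ay": 0, "az": 0, "grip": -0.5}, {"x": 0, "y": 0, "z": -0.4, "ax": 0, "ay": 0, "az": 0, "grip": -0.5}, {"x": 0, "y": 0, "z": -0.4, "ax": 0, "ay": 0, "az": 0, "grip": -0.5}])

```text
time: 18.95
tool_pos: [0.49, 0.3602, 0.2178]
tcp_rot: [2.338, 2.099, 0.011]
wrist_force: [-0.5, 0.2, 0.1]
width: 0.751
grip_force: 0.0
```

Run:
```python
from h import *
from workcell import imaging
s=imaging.read_camera("scene")["img"][130:400,140:560]
cv2.imwrite("pics/g5.png",cv2.resize(s,(798,513),interpolation=cv2.INTER_CUBIC)[:,:,::-1])
```

```text
(no output)
```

View pics/g5.png

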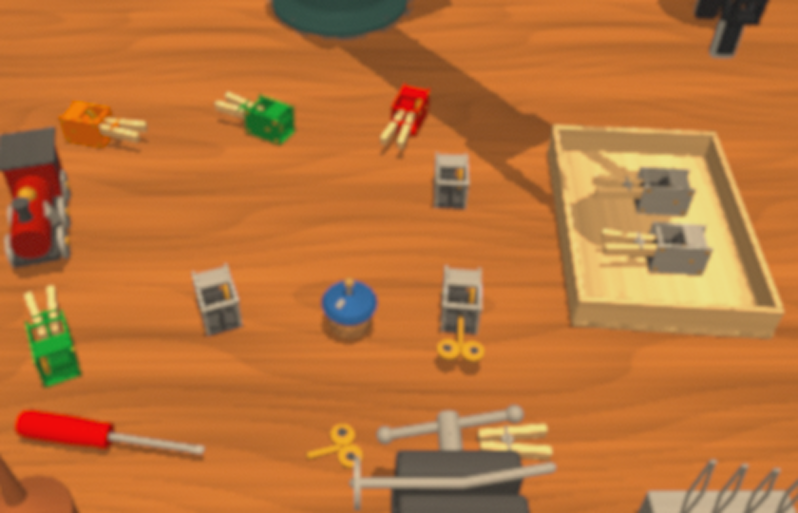

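Both rejects stand upright side by side in the box, at (665,190) and (680,248). Everything else is in place and the gripper is clear.

```bash
python3 -c "from workcell import bot
print(bot.finish_job())"
```

```text
the job is handed in; nothing more can be done
None
```

Both pegged motors now stand upright side by side on the floor of the plywood box, with the good motors and everything else left where they were; the job was handed in at about 19 s, well under the 64 s limit.

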